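# Pump up the foam sprayer tank and shut its valve

### The job

Pump up the sprayer tank: press the plunger on top of it down with your fingertips and let it spring back, again and again, until the indicator pin beside it has popped fully out, and never touch the pin itself. Then push the shut-off valve's lever right over to the far side to keep the pressure in, and leave the plunger up. Lift nothing, and leave the pads, bottles and other things lying around where they are.

Things in the scene. Friction and masses are not known exactly. Their poses are not given: they have to be found in the camera images.
- pump: Base plate of the pump unit, fixed to the table: dark steel, 140 mm (own x) by 270 mm (own y), 12 mm thick; the origin is the centre of its underside on the table, z up. It is turned about z by up to 26 degrees. On it stands the white sprayer tank (axis at own x 0, y -60 mm; 120 mm across; flat top 165 mm above the table) and, 150 mm from the tank's axis at own x 0, y +90 mm, the shut-off valve.
- plunger_top (a point): Centre of the top face of the plunger's round black cap (flat, 48 mm across) on the tank's axis; 219 mm above the table when up, and it moves with the cap.
- plunger (a joint): How far the plunger is pressed down, in m: 0 up, 0.024 fully down. A spring brings it back up when let go (about 5 N at the start of the stroke, 11 N at the bottom, plus 2 to 4 N from the works inside). A stroke counts if it goes nearly all the way down (at least 20 mm) and is let all the way back up; each then raises the pin by one step, though the first can raise it less or more. Two to five full strokes are needed; further ones do no harm.
- pin_tip (a point): Top of the dark steel indicator pin (12 mm across), which stands upright in a brass boss 22 mm across on the tank's top, 44 mm from the plunger's axis towards own +x of the pump unit (the far side from the robot). The boss's top is 177 mm above the table and the pin rises out of it.
- pin: The indicator pin itself; its origin is its top, the same point as pin_tip. Not to be touched.
- pin_travel (a joint): How far the pin stands out of its boss, in m: 0 flush, 0.030 fully out. Full strokes leave it at about 0.006, 0.012, 0.018, 0.024 and at last 0.030; 0.024 is not yet fully out. It does not sink back.
- valve_tip (a point): Centre of the round black knob (26 mm across) on the end of the valve's lever, which moves with it. The lever is a 10 mm rod that turns about a level axis along the pump unit's own y, 34 mm above the table at own x 0, y +90 mm; the knob's centre is 80 mm from that axis. The valve's body is 70 mm (own x) by 50 mm (own y), its top 37 mm above the table.
- valve (a joint): Angle of the valve's lever, in rad: 0 open, leaning 0.5 rad from upright to own -x of the pump unit (towards the robot); 1.0 shut, leaning 0.5 rad to own +x (away). It stays where it is left; about 1 N at the knob moves it.
- pad_a: Bystander, loose: foam polishing pad, disc 120 mm across, 32 mm thick, lying in front of the pump unit; origin at the centre of its underside.
- pad_b: Bystander, loose: foam polishing pad, disc 100 mm across, 32 mm thick; origin at the centre of its underside.
- bottle_a: Bystander, loose: polish bottle 60 mm across, 170 mm tall; origin at the centre of its underside.
- bottle_b: Bystander, loose: polish bottle 68 mm across, 190 mm tall; origin at the centre of its underside.
- bottle_c: Bystander, loose: polish bottle 56 mm across, 150 mm tall; origin at the centre of its underside.
- wax_tin: Bystander, loose: low wax tin 72 mm across, 45 mm tall, behind the pump unit; origin at the centre of its underside.
- nozzle: Bystander, loose: loose brass nozzle 24 mm across, 30 mm tall, standing on the base plate between the tank and the valve; origin at the centre of its underside.
- brush: Bystander, loose: small brush 180 mm long, lying beside the valve end of the base plate; origin at the middle of its length, underside.

How it is judged:
On the way, in this order (a step that is already met when the one before it is completed fails the run):
1. the pin has popped fully out (at least 26 mm of 30), the lever still on the open side (value of joint pin_travel above 0.026 m and value of joint valve below 0.6 rad), for 0.2 s.
2. the lever is pushed right over (at least 0.88 of 1.0 rad) (value of joint valve above 0.88 rad), for 0.2 s.
At the end, for the whole second after the job is handed in: The pin stands out at least 26 mm of its 30, the lever is at least 0.88 rad over (1.0 is shut), and the plunger is up to within 3 mm (value of joint pin_travel above 0.026 m and value of joint valve above 0.88 rad and value of joint plunger below 0.003 m); the robot touches nothing.
It fails at once if the robot touches the indicator pin (contact force between any of the fingers, the arm and pin above 0.3 N).
It fails at once if the lever is pushed over before the pin is fully out (value of joint valve above 0.6 rad and value of joint pin_travel below 0.025 m).
It fails at once if a bystander is lifted, tipped or moved by more than 30 mm (distance of any of pad_a, pad_b, bottle_a, bottle_b, bottle_c, wax_tin, nozzle, brush from where it was at the start of the episode above 0.03 m or angle between any of pad_a, pad_b, bottle_a, bottle_b, bottle_c, wax_tin, nozzle, brush's own z axis and vertical above 0.5 rad).
It also fails if it takes over 54 s, if anything falls off the work surface, if the arm or the gripper's body presses on something with over 40 N, if the wrist force passes 120 N, or if a joint passes its speed limit or range.

### The arm

A 6-joint arm with a two-finger parallel gripper is mounted at the origin on the work surface. World frame = base frame: x ahead of the robot, y to its left, z up, the work surface at z = 0. Lengths are in m, angles in rad, forces in N, time in s.
With the tool pointing down it reaches from about 0.375 to 0.9 m from the base axis. Payload 3.1 kg.
Tool frame: the origin (TCP) lies at the very end of the fingers, on their centre line; the grasp point (between the pads) lies 19 mm behind it (manip.pinch_z is the distance from the TCP to the grasp point, in m); z points along the fingers, y is the direction in which the jaws open and shut (so a half turn about z gives the same grasp; the last joint's range is limited). The gripper opens to 85 mm and grips with 20 to 120 N. Pads are 22 mm wide; open, the fingers measure 114 mm over their backs; the gripper's body (76 mm by 85 mm) begins 54 mm behind the grasp point. The pads swing forward as they close: fully open they stand 13 mm farther back than shut.
Start: joints at [1.052, 0.527, 1.433, -0, 1.181, -0.178], TCP at [0.209, 0.589, 0.231] pointing down, gripper open.
Joint ranges: [-3.08, 3.08], [-0.75, 2.2], [0.22, 2.44], [-1.43, 4.57], [0, 2.65], [-2.85, 2.85]. Speed limits (rad/s): [2.79, 2.79, 3.14, 3.14, 3.14, 3.14].

### API

Orientations are given as a unit quaternion [x, y, z, w].
In Python, from station import manip gives the robot as it stands.
- The arm moves only by the tool drive_tool, never from a script. Its argument "increments" is a list of rows, each a list of 7 numbers: the closure in counts, from 0 (fully open) to 255 (shut), then the shift along the tool's x, y, z in cm, then the turn, a rotation vector about the tool's x, y, z in rad. A call has 1 to 20 rows; each row is the pose to reach, as a shift and turn from the pose commanded when the call began, along the tool's axes at that moment; what a row does not reach only later rows make up. A row lasts 1/10 s, in which the tool goes at most 50 mm and 8.59 degrees, less where a joint would pass 70% of its speed; a pose out of reach is approached as far as the arm can. A call with a gripper value outside its range is refused whole. The fingers move at their own pace and stop on an object; "force" is the grip in N (left out, the last holds). Time passes only in rows, so rows that repeat a pose let the fingers close. It gives the time, the measured TCP pose, the force and the opening at its end, in the units of the state.
- manip.sense(): the state, without advancing time (a new reading comes with each control period).
- manip.snapshot(name): name is "scene" or "side" or "wrist"; returns the picture (400x640x3 uint8, red, green, blue); there is no depth.
- manip.camera_model(name): a dict with "mtx" (3x3 intrinsics, pixels), "cam_to_world" (4x4, takes a point from camera to world coordinates). Camera axes: x right, y down, z forward; pixel columns grow to the right and rows downward; lengths in m; the calibration is good to about 2 mm. The wrist camera is an equidistant fisheye: a pixel r from the principal point sees the ray r / f radians off the axis. A picture is of the moment at which its call begins: read the wrist's pose just before it. camera_model takes no time and is no camera call; for the wrist camera it gives the pose at the moment of the call.
- manip.sign_off(): hands the job in, once; it reports no verdict.
The state is a dict: "t": time; "q": joint angles; "qd": joint speeds; "tau": joint torques, N m; "tcp_pos": TCP position; "tool_rot": TCP orientation; "force": force on the tool from outside, world axes, zero at the start; "ft_torque": the same for the moment, N m; "finger_gap": opening from 0.0 (shut) to 1.0 (fully open).
Only numpy, scipy, OpenCV 4.12 (cv2) and the standard library are available. Lean on these libraries where they do the work, as an engineer would, in place of code of your own. Each camera call takes 0.05 s, during which the arm holds its last target. There are 200 camera calls.

## Working session

There is one attempt and no reset: what is moved stays moved. The work goes in short steps, Python scripts to look and compute and a tool call to move; the robot and the scene stay as the last step left them, time stands still between calls to the robot, and variables do not carry over. Pictures are saved under pics/ and viewed, about 8 in all and at most 12, crops included, and the job is handed in when it is done.

Besides the shell and the picture viewer there is one more tool, called after "Request:" as name(argument=value, ...) on one line, values as JSON. drive_tool: Moves the arm, as the interface text tells. Its arguments: {"type":"object","properties":{"increments":{"type":"array","items":{"type":"array","items":{"type":"number"}}},"force":{"type":"number"}},"required":["increments"]}

```bash
mkdir -p pics
cat > h.py <<'E'
import numpy as np, cv2
from station import manip
from scipy.spatial.transform import Rotation as R
def ray(name,u,v):
    c=manip.camera_model(name);K=np.array(c["mtx"]);T=np.array(c["cam_to_world"])
    d=np.linalg.inv(K)@[u,v,1.]
    return T[:3,3],T[:3,:3]@d
def at_z(name,u,v,z):
    o,d=ray(name,u,v);return o+d*(z-o[2])/d[2]
def proj(name,p):
    c=manip.camera_model(name);K=np.array(c["mtx"]);T=np.array(c["cam_to_world"])
    q=T[:3,:3].T@(np.array(p)-T[:3,3]);q=K@q;return q[:2]/q[2]
def snap(name,fn):
    im=manip.snapshot(name);cv2.imwrite(fn,im[:,:,::-1]);return im
E
python3 - <<'E'
from h import *
a=snap("scene","pics/s0.png");b=snap("side","pics/d0.png")
for n in("scene","side"):
    c=manip.camera_model(n);print(n,np.round(c["mtx"],1).tolist(),np.round(c["cam_to_world"],3).tolist())
s=manip.sense();print(s["t"],s["tcp_pos"],s["tool_rot"])
E
```

```text
scene [[412.1, 0.0, 324.9], [0.0, 412.1, 198.9], [0.0, 0.0, 1.0]] [[-0.6, 0.689, -0.407, 0.987], [0.8, 0.513, -0.311, 0.331], [-0.006, -0.512, -0.859, 1.048], [0.0, 0.0, 0.0, 1.0]]
side [[415.7, 0.0, 318.1], [0.0, 415.7, 204.6], [0.0, 0.0, 1.0]] [[0.694, -0.411, 0.591, -0.095], [-0.719, -0.388, 0.576, -0.632], [-0.007, -0.825, -0.565, 0.783], [0.0, 0.0, 0.0, 1.0]]
0.1 [0.20853403 0.58846847 0.23039553] [ 1.69558204e-01  9.85519643e-01 -9.67918662e-04 -3.33779109e-04]
```

View pics/s0.png

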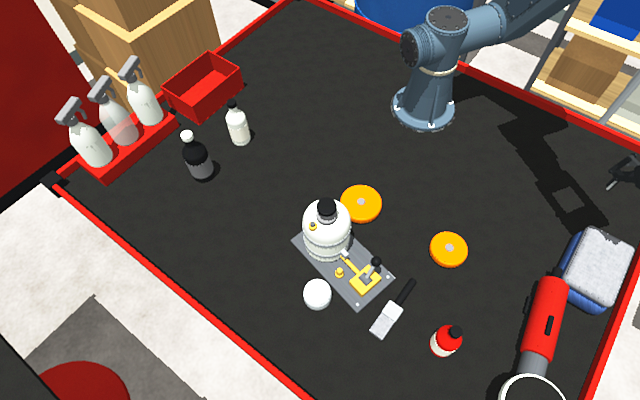

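View pics/d0.png

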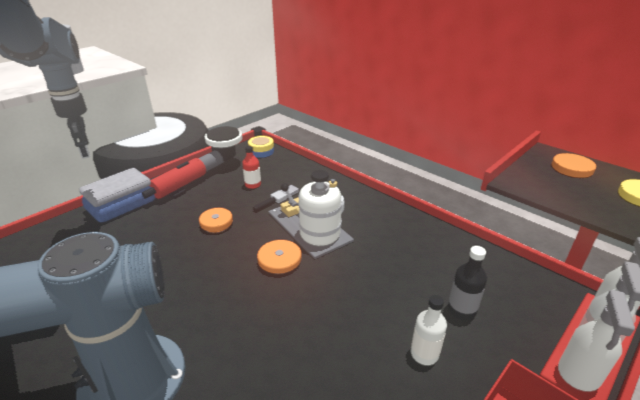

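The scene view shows the cap near (326,206), the boss near (312,226), and the valve knob near (376,263). The side view shows the cap near (320,183). I'll enlarge both.

Run:
```python
import cv2,numpy as np
a=cv2.imread("pics/s0.png")[190:315,285:405];b=cv2.imread("pics/d0.png")[165:265,255:355]
a=cv2.resize(a,None,fx=4,fy=4,interpolation=2)[:,:480];b=cv2.resize(b,None,fx=3,fy=3,interpolation=2)
o=np.zeros((500,790,3),np.uint8);o[:a.shape[0],:480]=a;o[:300,485:785]=b
cv2.imwrite("pics/c0.png",o)
```

```text
(no output)
```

View pics/c0.png

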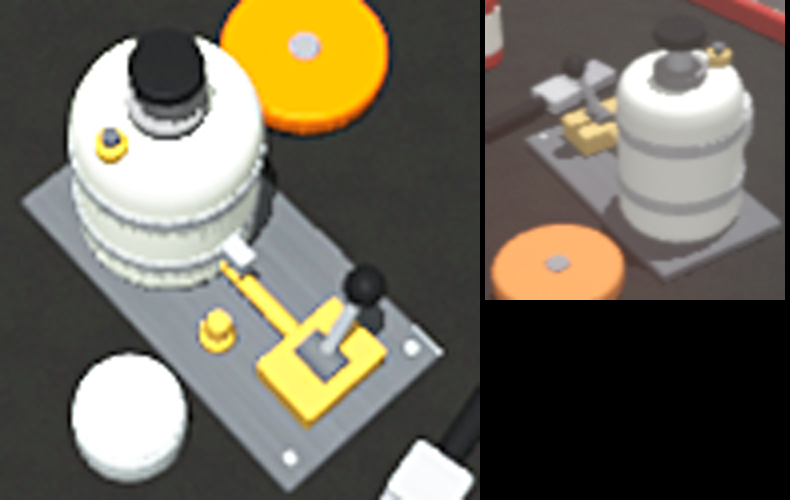

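Crop: the cap top is at (168,62), pin top (111,137), knob (364,285), and plate corners (22,203), (290,490), (442,350). In the side crop, the cap top is at (681,31) and the knob at (574,65). I'll fit the unit's pose to these.

Run:
```python
from h import *
from scipy.optimize import least_squares
S=lambda u,v:(285+u/4-.4,190+v/4-.4); D=lambda u,v:(255+(u-485)/3-.3,165+v/3-.3)
L=80e-3
kn=(-L*np.sin(.5),.09,.034+L*np.cos(.5))
obs=[("scene",S(168,62),(0,-.06,.219)),("scene",S(111,137),(.044,-.06,.177)),("scene",S(364,285),kn),
("scene",S(22,203),(.07,-.135,.012)),("scene",S(290,490),(.07,.135,.012)),("scene",S(442,350),(-.07,.135,.012)),
("side",D(681,31),(0,-.06,.219)),("side",D(574,65),kn),("side",D(780,222),(.07,-.135,.012)),("side",D(665,280),(-.07,-.135,.012))]
print(at_z("scene",*obs[0][1],.219),at_z("side",*obs[6][1],.219))
W=lambda p,q:np.r_[p[0]+np.cos(p[2])*q[0]-np.sin(p[2])*q[1],p[1]+np.sin(p[2])*q[0]+np.cos(p[2])*q[1],q[2]]
f=lambda p:np.concatenate([proj(n,W(p,q))-uv for n,uv,q in obs])
r=least_squares(f,[.6,.1,0],loss="soft_l1")
print(r.x,np.degrees(r.x[2]));print(np.round(r.fun.reshape(-1,2) if len(r.fun)==20 else f(r.x).reshape(-1,2),1).tolist())
p=r.x
for n,q in(("cap",obs[0][2]),("pin",obs[1][2]),("knob",kn),("shut",(L*np.sin(.5),.09,kn[2]))):print(n,W(p,q).round(4))
print("padA",at_z("scene",361,203,.032),"nozzle",at_z("scene",*S(218,325),.03),"tin",at_z("scene",*S(130,400),.045))
for n,u,v,z in(("botdark",187,136,.19),("botwhite",234,105,.15),("red",455,332,.17),("padb",450,247,.032)):print(n,at_z("scene",u,v,z).round(3))
```

```text
[0.60484509 0.04433614 0.219     ] [0.5991458  0.03608429 0.219     ]
[ 0.6178013   0.10157714 -0.21439739] -12.284065389619956
[[-0.5, -0.3], [-0.2, 0.4], [2.6, -1.5], [-0.6, -1.4], [-0.9, 0.5], [0.1, 0.5], [-0.3, -1.7], [-2.2, 2.8], [1.1, -0.3], [-0.5, -1.7]]
cap [0.605 0.043 0.219]
pin [0.648  0.0336 0.177 ]
knob [0.5995 0.1977 0.1042]
shut [0.6744 0.1814 0.1042]
padA [0.45461637 0.05413771 0.032     ] nozzle [0.65676605 0.12314183 0.03      ] tin [0.7347384  0.11104033 0.045     ]
botdark [ 0.643 -0.393  0.19 ]
botwhite [ 0.463 -0.401  0.15 ]
red [0.667 0.423 0.17 ]
padb [0.425 0.322 0.032]
```

```bash
cat >> h.py <<'E'
TH=-.2144
def delta(p,yaw=True):
    s=manip.sense();Rm=R.from_quat(s["tool_rot"]).as_matrix()
    d=Rm.T@(np.array(p)-s["tcp_pos"])*100
    y=np.array([-np.sin(TH),np.cos(TH),0]);z=np.array([0,0,-1.]);x=np.cross(y,z)
    print("d_cm",d.round(2),"turn",R.from_matrix(Rm.T@np.c_[x,y,z]).as_rotvec().round(3),"tcp",np.round(s["tcp_pos"],4),"t",s["t"])
E
python3 -c "
from h import *
delta((.599,.0443,.27))"
```

```text
d_cm [-54.99 -38.25  -3.9 ] turn [-0.002 -0.    -0.126] tcp [0.2085 0.5885 0.2304] t 0.1
```

Request:
drive_tool(increments=[[255,0,0,-3.9,0,0,0],[255,-55,-38.3,-3.9,0,0,-0.126],[255,-55,-38.3,-3.9,0,0,-0.126],[255,-55,-38.3,-3.9,0,0,-0.126],[255,-55,-38.3,-3.9,0,0,-0.126],[255,-55,-38.3,-3.9,0,0,-0.126],[255,-55,-38.3,-3.9,0,0,-0.126],[255,-55,-38.3,-3.9,0,0,-0.126],[255,-55,-38.3,-3.9,0,0,-0.126],[255,-55,-38.3,-3.9,0,0,-0.126],[255,-55,-38.3,-3.9,0,0,-0.126],[255,-55,-38.3,-3.9,0,0,-0.126],[255,-55,-38.3,-3.9,0,0,-0.126],[255,-55,-38.3,-3.9,0,0,-0.126],[255,-55,-38.3,-3.9,0,0,-0.126],[255,-55,-38.3,-3.9,0,0,-0.126],[255,-55,-38.3,-3.9,0,0,-0.126],[255,-55,-38.3,-3.9,0,0,-0.126],[255,-55,-38.3,-3.9,0,0,-0.126],[255,-55,-38.3,-3.9,0,0,-0.126]])

```text
t: 2.1
tcp_pos: [0.5986, 0.0456, 0.2706]
tool_rot: [0.106, 0.994, 0.0, -0.0]
force: [0.3, 0.2, 0.1]
finger_gap: -0.002
```

Run:
```python
from h import *
delta((.599,.0443,.27))
c=manip.camera_model("wrist");print(np.round(c["mtx"],1).tolist(),np.round(c["cam_to_world"],3).tolist())
snap("wrist","pics/w0.png")
```

```text
d_cm [-0.07 -0.12  0.06] turn [ 0.    -0.     0.001] tcp [0.5986 0.0456 0.2706] t 2.1
[[309.7, 0.0, 313.2], [0.0, 309.7, 199.0], [0.0, 0.0, 1.0]] [[0.211, 0.925, 0.315, 0.518], [0.978, -0.2, -0.068, 0.063], [-0.001, 0.322, -0.947, 0.413], [0.0, 0.0, 0.0, 1.0]]
```

View pics/w0.png

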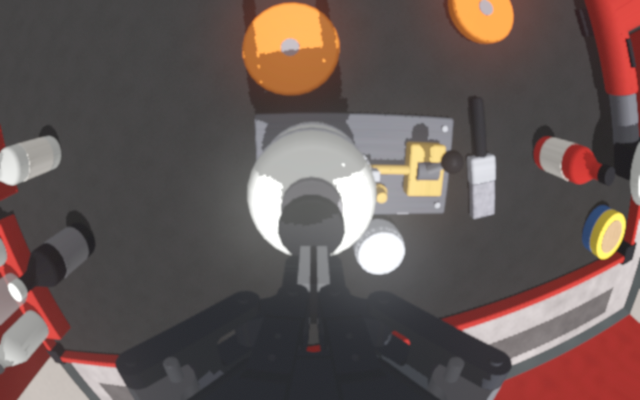

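Wrist view: the cap is a dark disc centred about (312,215), partly behind the fingertips. The knob is at (453,161), and the nozzle at (381,194). I'll check the fit against this.

```bash
cat >> h.py <<'E'
def projw(p,c):
    K=np.array(c["mtx"]);T=np.array(c["cam_to_world"]);q=T[:3,:3].T@(np.array(p)-T[:3,3])
    th=np.arctan2(np.hypot(*q[:2]),q[2]);return K[:2,2]+K[0,0]*th*q[:2]/np.hypot(*q[:2])
E
python3 - <<'E'
from h import *
from scipy.optimize import least_squares
c=manip.camera_model("wrist")
for n,p in(("cap",(.605,.043,.219)),("knob",(.5995,.1977,.1042)),("nozzle",(.657,.123,.03))):print(n,projw(p,c).round(1))
a=np.linspace(0,2*np.pi,8,endpoint=False);print([projw((.605+.024*np.cos(t),.043+.024*np.sin(t),.219),c).round().tolist() for t in a])
S=np.array([285+364/4-.4,190+285/4-.4]);D=np.array([255+89/3-.3,165+65/3-.3])
f=lambda p:np.r_[proj("scene",p)-S,proj("side",p)-D,projw(p,c)-[453,161]]
r=least_squares(f,[.6,.198,.104]);print(r.x,r.fun.round(1))
th=TH;v=r.x[:2]-[.6178,.1016];print("own",np.cos(th)*v[0]+np.sin(th)*v[1],-np.sin(th)*v[0]+np.cos(th)*v[1])
E
```

```text
cap [312.  231.3]
knob [451.8 151.9]
nozzle [380.3 194. ]
[[319.0, 261.0], [341.0, 248.0], [346.0, 224.0], [332.0, 204.0], [304.0, 199.0], [282.0, 214.0], [278.0, 238.0], [294.0, 257.0]]
[0.60821159 0.1957407  0.1099626 ] [ 0.2 -0.2  0.2  0.3  0.1  0.1]
own -0.02939835914030417 0.08994523126232722
```

The fit holds: the knob is near own x -29 mm, y 90 mm, z 109 mm, with the lever slightly over but on the open side. Now the first press, one stroke with a force check.

Request:
drive_tool(increments=[[255,0,0,3,0,0,0],[255,0,0,4.5,0,0,0],[255,0,0,5.2,0,0,0],[255,0,0,6,0,0,0],[255,0,0,6.7,0,0,0],[255,0,0,7.3,0,0,0],[255,0,0,7.4,0,0,0],[255,0,0,7.4,0,0,0]])

```text
t: 2.95
tcp_pos: [0.5977, 0.0449, 0.1991]
tool_rot: [0.107, 0.994, 0.0, -0.001]
force: [-7.9, 0.6, 13.0]
finger_gap: 0.0
```

Run:
```python
from h import *
s=manip.sense();print(s["t"],s["tcp_pos"],s["force"],s["ft_torque"])
a=snap("scene","pics/s1.png")[160:260,270:370];b=snap("side","pics/d1.png")[135:235,270:370]
o=np.hstack([cv2.resize(x,None,fx=4,fy=4,interpolation=2) for x in(a,b)])
cv2.imwrite("pics/c1.png",o[:,:,::-1])
```

```text
2.95 [0.59770539 0.04493502 0.19914256] [-7.87245675  0.56602491 13.03550875] [ 0.1491461   1.1983945  -0.00802342]
```

View pics/c1.png

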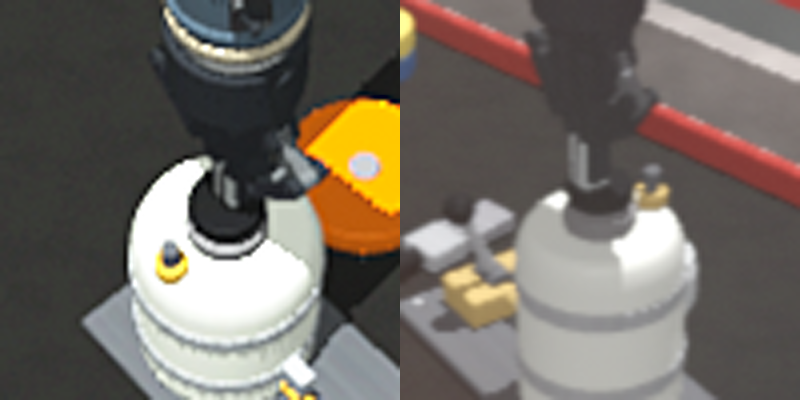

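The fingers sit on the cap and the pin is clear, but the TCP at 199 mm means only about 20 mm of stroke, since the arm gives about 2 mm. I'll press deeper and cycle.

Request:
drive_tool(increments=[[255,0,0,0.5,0,0,0],[255,0,0,0.5,0,0,0]])

```text
t: 3.25
tcp_pos: [0.5977, 0.0449, 0.195]
tool_rot: [0.107, 0.994, -0.0, -0.001]
force: [-8.4, 0.8, 17.0]
finger_gap: 0.003
```

Request:
drive_tool(increments=[[255,0,0,-1.5,0,0,0],[255,0,0,-3.5,0,0,0],[255,0,0,-3.5,0,0,0],[255,0,0,-3.5,0,0,0],[255,0,0,-2.5,0,0,0],[255,0,0,-1.3,0,0,0],[255,0,0,0,0,0,0],[255,0,0,0,0,0,0],[255,0,0,0,0,0,0],[255,0,0,-1.5,0,0,0],[255,0,0,-3.5,0,0,0],[255,0,0,-3.5,0,0,0],[255,0,0,-3.5,0,0,0],[255,0,0,-2.5,0,0,0],[255,0,0,-1.3,0,0,0],[255,0,0,0,0,0,0],[255,0,0,0,0,0,0],[255,0,0,0,0,0,0]])

```text
t: 5.05
tcp_pos: [0.5992, 0.0443, 0.1949]
tool_rot: [0.107, 0.994, -0.0, 0.001]
force: [-7.1, 0.1, 27.8]
finger_gap: 0.004
```

Request:
drive_tool(increments=[[255,0,0,-1.5,0,0,0],[255,0,0,-3.5,0,0,0],[255,0,0,-6,0,0,0],[255,0,0,-8,0,0,0],[255,0,0,-8,0,0,0],[255,0,0,-8,0,0,0]])

```text
t: 5.65
tcp_pos: [0.5983, 0.0443, 0.2691]
tool_rot: [0.107, 0.994, 0.0, -0.002]
force: [0.3, 0.1, -0.5]
finger_gap: 0.002
```

Run:
```python
from h import *
s=manip.sense();print(s["t"],s["tcp_pos"],s["force"])
a=snap("scene","pics/s2.png")[160:260,270:370];b=snap("side","pics/d2.png")[135:235,270:370]
o=np.hstack([cv2.resize(x,None,fx=4,fy=4,interpolation=2) for x in(a,b)])
cv2.imwrite("pics/c2.png",o[:,:,::-1])
for h in (0,.012,.018,.024,.03):
  q=(.648,.0336,.177+h);print(h,((proj("scene",q)-[270,160])*4).round(),((proj("side",q)-[270,135])*4+[400,0]).round())
```

```text
5.65 [0.598254   0.04430831 0.26913446] [ 0.27883824  0.09412892 -0.54348939]
0 [169. 257.] [651. 188.]
0.012 [168. 248.] [651. 173.]
0.018 [168. 243.] [652. 165.]
0.024 [167. 238.] [652. 158.]
0.03 [167. 233.] [652. 150.]
```

View pics/c2.png

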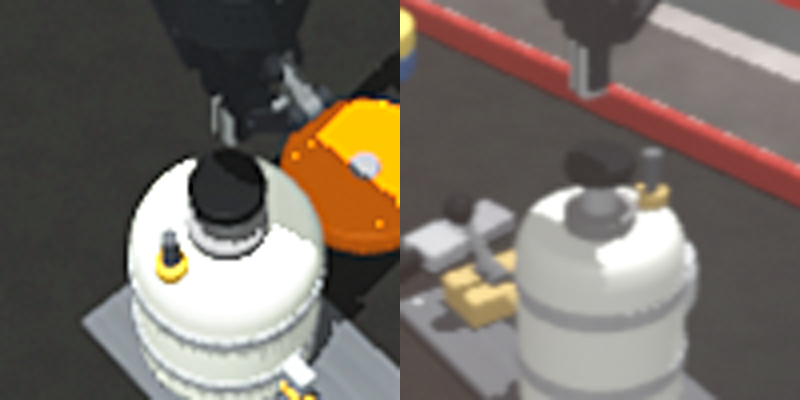

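The pin top now reads about (652,150) in the side half and (168,234) in the scene half, which suggests about 24–30 mm out. That's ambiguous, and extra strokes do no harm, so I'll add three more.

Request:
drive_tool(increments=[[255,0,0,4.5,0,0,0],[255,0,0,5.5,0,0,0],[255,0,0,6.7,0,0,0],[255,0,0,8,0,0,0],[255,0,0,8,0,0,0],[255,0,0,8,0,0,0],[255,0,0,6.5,0,0,0],[255,0,0,4.3,0,0,0],[255,0,0,4.3,0,0,0],[255,0,0,4.3,0,0,0],[255,0,0,5.5,0,0,0],[255,0,0,6.7,0,0,0],[255,0,0,8,0,0,0],[255,0,0,8,0,0,0],[255,0,0,8,0,0,0],[255,0,0,6.5,0,0,0],[255,0,0,4.3,0,0,0],[255,0,0,4.3,0,0,0],[255,0,0,4.3,0,0,0]])

```text
t: 7.65
tcp_pos: [0.5982, 0.0443, 0.2265]
tool_rot: [0.107, 0.994, 0.0, -0.002]
force: [-0.4, 0.5, -0.2]
finger_gap: -0.001
```

Request:
drive_tool(increments=[[255,0,0,1.2,0,0,0],[255,0,0,2.4,0,0,0],[255,0,0,3.7,0,0,0],[255,0,0,3.7,0,0,0],[255,0,0,3.7,0,0,0],[255,0,0,2.2,0,0,0],[255,0,0,0,0,0,0],[255,0,0,-3,0,0,0],[255,0,0,-3.7,0,0,0],[255,0,0,-3.7,0,0,0]])

```text
t: 8.65
tcp_pos: [0.599, 0.0442, 0.2644]
tool_rot: [0.107, 0.994, -0.0, -0.0]
force: [0.5, 0.1, -0.4]
finger_gap: -0.001
```

Run:
```python
from h import *
s=manip.sense();print(s["t"],s["tcp_pos"],s["force"])
a=snap("scene","pics/s3.png")[160:260,270:370];b=snap("side","pics/d3.png")[135:235,270:370]
o=np.hstack([cv2.resize(x,None,fx=4,fy=4,interpolation=2) for x in(a,b)])
cv2.imwrite("pics/c3.png",o[:,:,::-1])
n=np.array([np.cos(TH),np.sin(TH)]);k=np.array([.6082,.1957])
d=k-.055*n;print("approach",d)
delta((*d,.28));delta((*d,.09))
```

```text
8.65 [0.59903846 0.04423645 0.26435029] [ 0.46769088  0.14197177 -0.43734181]
approach [0.55445927 0.20740187]
d_cm [ 7.73 15.   -1.7 ] turn [-0.    -0.004 -0.   ] tcp [0.5979 0.0444 0.2628] t 8.75
d_cm [ 7.64 15.01 17.3 ] turn [-0.    -0.004 -0.   ] tcp [0.5979 0.0444 0.2628] t 8.75
```

View pics/c3.png

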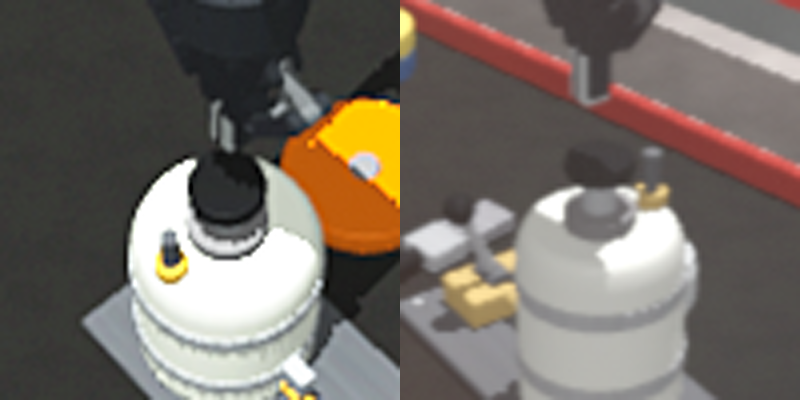

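The pin is unchanged after three more strokes, so it's fully out, and the cap is up. Next I move beside the valve on the robot's side and lower.

Request:
drive_tool(increments=[[255,3,3,-0.5,0,0,0],[255,7.6,15,-0.5,0,0,0],[255,7.6,15,-0.5,0,0,0],[255,7.6,15,-0.5,0,0,0],[255,7.6,15,-0.5,0,0,0],[255,7.6,15,5,0,0,0],[255,7.6,15,10,0,0,0],[255,7.6,15,14,0,0,0],[255,7.6,15,17.3,0,0,0],[255,7.6,15,17.3,0,0,0],[255,7.6,15,17.3,0,0,0]])

```text
t: 9.85
tcp_pos: [0.5565, 0.2061, 0.0913]
tool_rot: [0.108, 0.994, -0.0, -0.001]
force: [-0.3, -0.2, -0.6]
finger_gap: 0.002
```

Run:
```python
from h import *
n=np.array([np.cos(TH),np.sin(TH)]);o=np.array([.6178,.1016])+.09*np.array([-n[1],n[0]])
delta((*(o+.012*n),.09));delta((*(o+.02*n),.09));print(manip.sense()["force"])
a=snap("wrist","pics/w4.png")
```

```text
d_cm [-9.42  0.1   0.1 ] turn [-0.001 -0.003 -0.001] tcp [0.5565 0.2061 0.0913] t 9.85
d_cm [-10.22   0.1    0.1 ] turn [-0.001 -0.003 -0.001] tcp [0.5565 0.2061 0.0913] t 9.85
[-0.27930952 -0.1532844  -0.60967525]
```

View pics/w4.png

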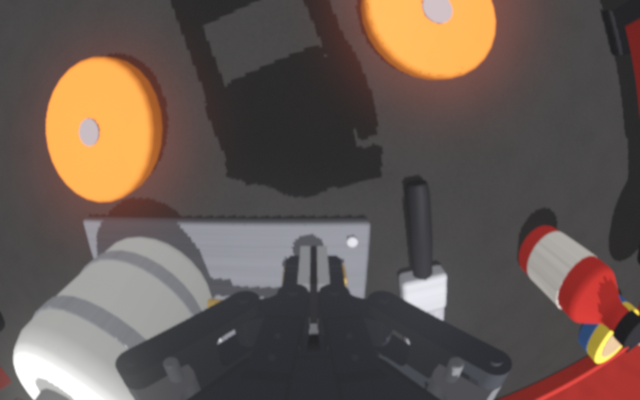

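The fingers are in front of the knob, aligned with the valve and touching nothing. Now I push the lever over.

Request:
drive_tool(increments=[[255,-2,0.1,0,0,0,0],[255,-3.2,0.1,0,0,0,0],[255,-4.4,0.1,0,0,0,0],[255,-5.6,0.1,0,0,0,0],[255,-6.8,0.1,0,0,0,0],[255,-8,0.1,0,0,0,0],[255,-8.8,0.1,0,0,0,0],[255,-9.4,0.1,0,0,0,0],[255,-9.4,0.1,0,0,0,0]])

```text
t: 10.8
tcp_pos: [0.6499, 0.1876, 0.092]
tool_rot: [0.107, 0.994, -0.0, 0.0]
force: [0.0, -0.1, -0.4]
finger_gap: 0.0
```

Request:
drive_tool(increments=[[255,-0.4,0,0,0,0,0],[255,-0.7,0,0,0,0,0],[255,-0.7,0,0,0,0,0],[255,-0.7,0,0,0,0,0]])

```text
t: 11.2
tcp_pos: [0.6507, 0.1874, 0.0919]
tool_rot: [0.107, 0.994, -0.0, -0.006]
force: [-8.1, 1.9, 4.4]
finger_gap: 0.002
```

There's now 8 N against the stop at the expected position. I'll back off, rise, and check.

Request:
drive_tool(increments=[[255,3,0,0,0,0,0],[255,7,0,0,0,0,0],[255,11,0,0,0,0,0],[255,15,0,-4,0,0,0],[255,15,0,-9,0,0,0],[255,15,0,-14,0,0,0],[255,15,4,-18,0,0,0],[255,15,8,-20,0,0,0],[255,15,12,-20,0,0,0],[255,15,12,-20,0,0,0],[255,15,12,-20,0,0,0]])

```text
t: 12.3
tcp_pos: [0.5344, 0.3363, 0.2922]
tool_rot: [0.106, 0.994, -0.0, 0.0]
force: [0.1, 0.6, 0.4]
finger_gap: -0.004
```

Run:
```python
from h import *
s=manip.sense();print(s["t"],s["tcp_pos"],s["force"])
a=snap("scene","pics/s5.png")[180:320,280:420];b=snap("side","pics/d5.png")[150:250,270:370]
o=np.hstack([cv2.resize(a,(400,400),interpolation=2),cv2.resize(b,(400,400),interpolation=2)])
cv2.imwrite("pics/c5.png",o[:,:,::-1])
n=np.array([np.cos(TH),np.sin(TH)]);oo=np.array([.6178,.1016])+.09*np.array([-n[1],n[0]])
for v in(.8,.88,1.):
  q=(*(oo+.08*np.sin(v-.5)*n),.034+.08*np.cos(v-.5));print(v,((proj("scene",q)-[280,180])*400/140).round(),((proj("side",q)-[270,150])*4+[400,0]).round())
```

```text
12.3 [0.53435302 0.33631416 0.29215072] [0.13885463 0.55334118 0.4212857 ]
0.8 [228. 269.] [517. 126.]
0.88 [223. 275.] [524. 126.]
1.0 [215. 283.] [534. 127.]
```

View pics/c5.png

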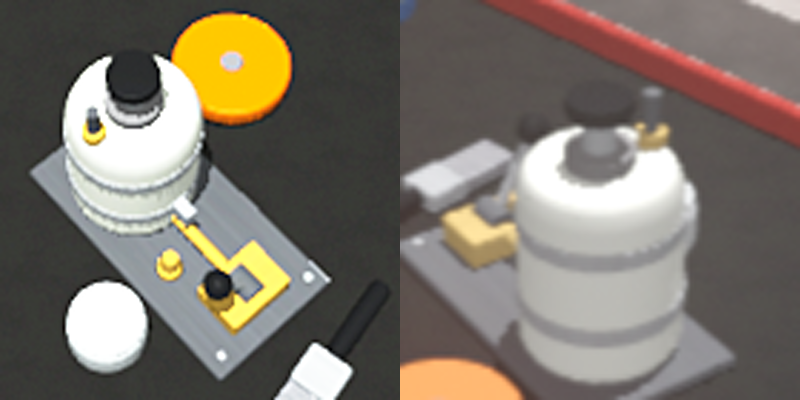

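The knob is at (216,284) in the scene half and (533,127) in the side half. Both match 1.0 rad. The pin is out, the cap is up, and the nozzle, tin, pad and brush have not moved. I'm handing in.

```bash
python3 -c "
from station import manip
print(manip.sign_off())"
```

```text
the job is handed in; nothing more can be done
None
```

I pumped the plunger with closed fingertips, pushed the valve lever over to its stop, backed the arm clear and handed the job in after about 12 s on the robot's clock. The hand-in gives no verdict.

- **Plunger and pin:** I made five full strokes. The pin looked the same after the second stroke as after the fifth, at about 30 mm on the projected scale, so I took it as fully out. It was not measured any more finely than that. The fingers stayed clear of it in every picture.
- **Valve:** The arm met about 8 N at the stop. In both camera views the knob then sat where 1.0 rad predicts.
- **At hand-in:** The cap was up, and the last tool force was under 1 N, about the sensor's noise. In that last picture the nozzle, wax tin, brush and front pad looked unmoved. The bottles and second pad were outside it, but the arm never went near them at their height.
- **What disagreed:** My first fit put the knob 2–3 pixels off. It turned out the lever started about 0.12 rad over rather than at 0, still well on the open side. The first press also went only about 20 mm because the arm gives slightly, so I pressed deeper before letting it up.

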